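# Dock the ink crate and take off a cap of unknown thread hand

## Task

Push the front crate along the rollers until it is fully home against the end of the bay, leaving the crate that waits behind it where it stands and its jar closed. Then unscrew the cap of the docked jar, whose thread may be right- or left-handed (try it one way, and if it stops, the other), and lift the cap straight off without disturbing the things around. Finish while holding the cap level and still in the gripper, about 8 cm above where it sat and over its jar: do not put it down or let go.

Things in the scene. Friction and masses are not known exactly. Their poses are not given: they have to be found in the camera images.
- roller_lane: fixed straight lane along its own y, 690 x 127 mm: 19 free-turning steel rollers (24 mm across, tops 37 mm above the table) between aluminium rails 115 mm apart inside, 10 mm above the rollers. Origin on the table on its centre line, 375 mm from its -y end. The bay is its +y end (to the robot's left). Crates roll with about 1 N of drag and stop where they are left
- bay_home (a point): where a crate's origin lies when fully home against the bay's end wall, at roller-top height; axes as the lane's (+y into the wall). The bay: dark steel cheeks and end wall 91 mm above the table; a lip on each side reaches 6 mm over the docked crate's rim, holding it down (3 mm play), and the cheeks keep it from turning
- crate_a: open grey plastic crate, 110 (its x) x 130 (its y, along the lane) x 45 mm high, walls 4 mm, about 0.6 kg with its jar. Origin: centre of its underside, on the jar's axis; z up. Two alike crates stand on the lane: one in front, nearer the bay, the other waiting behind it towards -y, at least 80 mm clear of it. Which of crate_a and crate_b is in front differs from start to start
- crate_b: the other crate, of the same shape, size and look as crate_a; see there
- jar_a (a point): centre of the neck's top, 101 mm above crate_a's underside: amber glass jar fixed upright in the crate's middle, cannot turn in it. Jar body 50 mm across, up to 72 mm above the underside; neck 32 mm across, thread lugs out to 43 mm. One of the two jars has a right-hand thread (loosens counter-clockwise from above), the other a left-hand one (clockwise); nothing shows which
- jar_b (a point): centre of the neck's top, 101 mm above crate_b's underside: amber glass jar fixed upright in the crate's middle, cannot turn in it. Jar body 50 mm across, up to 72 mm above the underside; neck 32 mm across, thread lugs out to 43 mm. One of the two jars has a right-hand thread (loosens counter-clockwise from above), the other a left-hand one (clockwise); nothing shows which
- cap_a: black plastic twelve-sided screw cap, 54 mm across, 30 mm tall, 35 g, on crate_a's jar. Origin: centre of its lower edge, 76 mm above the crate's underside when on; z up. Loose short thread: the wrong way it turns 0.1 to 0.3 rad to a hard stop; the right way it can be lifted straight off from 0.8 to 1.1 rad of turn, with a stop at about 1.2. 2 mm of lift play; no pulling off unturned
- cap_b: the cap on crate_b's jar, same size and shape as cap_a; its thread has the opposite hand
- ink_bottle: bystander: small amber ink bottle 36 mm across, 100 mm tall, beside the lane; origin under its centre
- ink_bottle2: bystander: small green glass ink bottle 36 mm across, 100 mm tall, beside the lane; origin under its centre
- ink_pot: bystander: squat ink pot 50 mm across, 50 mm tall, beside the lane; origin under its centre
- brush_cup: bystander: white ceramic cup 66 mm across, 85 mm tall, beside the lane; origin under its centre
- tape_roll: bystander: paper tape roll 70 mm across, 20 mm tall, lying flat on the robot's side of the lane; origin under its centre
- tattoo_machine: bystander: metal coil tattoo machine, about 115 x 22 x 37 mm, lying on the robot's side of the lane; origin under its frame
There are look-alikes about, which are no part of the job. Leave any purple look-alike of the cap_b alone.

How it is judged:
By the outcome, as a careful person would: the job done as asked, in the order asked, and still so for the second after the job is handed in, while the arm keeps its last pose, push and grip.
It also fails if it takes over 59 s, if anything falls off the work surface, if the arm or the gripper's body presses on something with over 40 N, if the wrist force passes 120 N, or if a joint passes its speed limit or range.

## Robot

A 6-joint arm with a two-finger parallel gripper is mounted at the origin on the work surface. World frame = base frame: x ahead of the robot, y to its left, z up, the work surface at z = 0. Lengths are in m, angles in degrees, forces in N, time in s.
With the tool pointing down it reaches from about 0.3 to 0.75 m from the base axis. Payload 8.5 kg.
Tool frame: the origin (TCP) lies midway between the tips of the shut fingers; the grasp point (between the pads) lies 19 mm behind it (env.tcp_to_grasp is the z of the grasp point in the tool frame, in m); z points along the fingers, y is the line along which they close (so a half turn about z gives the same grasp; the last joint's range is limited). The gripper opens to 85 mm and grips with 20 to 120 N. Pads are 22 mm wide; open, the fingers measure 114 mm over their backs; the gripper's body (76 mm by 85 mm) begins 54 mm behind the grasp point. The pads swing forward as they close: fully open they stand 13 mm farther back than shut.
Start: joints at [57.221, 21.807, 74.336, -0, 83.858, -12.336], TCP at [0.192, 0.515, 0.231] pointing down, gripper open.
Joint ranges: [-178.18, 178.18], [-50.72, 133.34], [12.68, 142.11], [-81.47, 261.47], [9.98, 163.14], [-165.26, 165.26]. Speed limits (degrees/s): [136.94, 136.94, 180, 180, 180, 180].

## Interface

Orientations are given as a 3x3 rotation matrix whose columns are the frame's x, y, z axes.
In Python, from rig import env, imaging, job, models gives the robot as it stands. The module is installed in compiled form; this text tells all that it offers.
- The arm moves only by the tool jog_arm, never from a script. Its argument "plan" is text: rows parted by semicolons, each of 7 numbers parted by spaces: the turn, a rotation vector about the tool's x, y, z in degrees, then the shift along the tool's x, y, z in cm, then the closure in counts, from 0 (fully open) to 255 (shut). In form: rx ry rz x y z claw; .... A call has 1 to 10 rows; each row shifts and turns the commanded pose from where the row before left it, along the tool's axes as they then stand; what a row does not reach is not made up. A row lasts 1/12 s, in which the tool goes at most 41.7 mm and 7.16 degrees, less where a joint would pass 70% of its speed; a pose out of reach is approached as far as the arm can. A call with a gripper value outside its range is refused whole. The fingers move at their own pace and stop on an object; "grip_force" is the grip in N (left out, the last holds). Time passes only in rows, so rows that do not move let the fingers close. It gives the time, the measured TCP pose, the force, the opening and the grip force at its end, in the units of the state.
- env.observe(): the state, without advancing time (a new reading comes with each control period).
- imaging.get_image(name): name is "scene" or "top" or "wrist"; returns a dict with "pixels" (420x560x3 uint8, red, green, blue), "depth" (420x560 float32, m along the optical axis (not along the pixel's ray), 0 where there is no reading), "fov_y" (degrees; the focal length in pixels is half the picture's height over the tangent of half this angle, whatever the lens; pixels are square), "cx", "cy" (the principal point, pixels), "world_from_camera" (4x4, takes a point from camera to world coordinates). Camera axes: x right, y down, z forward; pixel columns grow to the right and rows downward; lengths in m; the calibration is good to about 2 mm. A picture is of the moment at which its call begins.
- job.close_job(): hands the job in; it is judged then, once.
Trained networks look in the newest picture that a camera, given by its name, has taken for a name from the list of things; names that differ only in an ending like _2 or _b are one class to them, and where a whole thing is asked for, a point or a joint stands for the part that bears it (a point fixed in the world has none). Each returns a list of dicts, best first, with "confidence" (0 to 1); they miss things now and then, are a little off and sometimes report something else, mostly with a low value. They report only what shows in the picture. A call takes as long as a camera call. They do not tell look-alikes from the thing itself.
- models.outline_of(camera, query): "region" (420x560 bool, what is visible of it) and "bbox" ([centre column, centre row, width, height] in pixels, round what is visible of it).
- models.tip_of(camera, query): "at" ([column, row] in pixels: a listed point, or the origin of a listed thing).
The state is a dict: "time_s": time; "q": joint angles; "qvel": joint speeds; "joint_efforts": joint torques, N m; "position": TCP position; "tool_rot": TCP orientation; "ft_force": force on the tool from outside, world axes, zero at the start; "wrist_torque": the same for the moment, N m; "grip_width": finger opening in m; "gripper_force": force on a finger pad.
Only numpy, scipy, OpenCV 4.12 (cv2) and the standard library are available. Lean on these libraries where they do the work, as an engineer would, in place of code of your own. Each camera call takes 0.05 s, during which the arm holds its last target. There are 200 camera calls.

## Working session

There is one attempt and no reset: what is moved stays moved. The work goes in short steps, Python scripts to look and compute and a tool call to move; the robot and the scene stay as the last step left them, time stands still between calls to the robot, and variables do not carry over. Pictures are saved under pics/ and viewed, at most 10 in all, crops included, and the job is handed in when it is done.

Besides the shell and the picture viewer there is one more tool, called after "Emit:" by a JSON object that holds its "api" and its "payload". jog_arm: Moves the arm, as the interface text tells. Its arguments: {"type":"object","properties":{"plan":{"type":"string"},"grip_force":{"type":"number"}},"required":["plan"]}

```bash
mkdir -p pics; cat > h.py <<'E'
import numpy as np, cv2
from rig import env, imaging, job, models
def K(im): return 210/np.tan(np.radians(im["fov_y"]/2))
def cloud(im):
    f=K(im);d=im["depth"];v,u=np.mgrid[0:420,0:560]
    p=np.stack([(u-im["cx"])*d/f,(v-im["cy"])*d/f,d,np.ones_like(d)],-1)@im["world_from_camera"].T
    p=p[...,:3].copy();p[d<=0]=np.nan;return p
def save(im,n): cv2.imwrite("pics/"+n,im["pixels"][...,::-1])
E
python3 - <<'E'
from h import *
s=env.observe();print(s["position"],s["tool_rot"],s["ft_force"],env.tcp_to_grasp,s["time_s"])
ims={}
for c in("scene","top"):
    im=imaging.get_image(c);save(im,c+"0.png");P=cloud(im);print(c,im["world_from_camera"].round(3).tolist())
    for q in("crate_a","cap_a","ink_bottle","ink_bottle2","ink_pot","brush_cup","tape_roll","tattoo_machine","roller_lane"):
        for r in models.outline_of(c,q):
            if r["confidence"]<.3: continue
            p=P[r["region"]];p=p[~np.isnan(p[:,0])]
            print(q,round(r["confidence"],2),np.round(r["bbox"]),np.percentile(p,[3,50,97],axis=0).round(3).tolist() if len(p) else None)
    for q in("bay_home","jar_a","cap_a","crate_a"):
        for r in models.tip_of(c,q): print("tip",q,round(r["confidence"],2),np.round(r["at"],1),P[int(r["at"][1]),int(r["at"][0])].round(3))
E
```

```text
[0.19193884 0.51507967 0.23069302] [[-9.37017563e-01  3.49281268e-01 -8.26454015e-04]
 [ 3.49282105e-01  9.37016682e-01 -1.32203164e-03]
 [ 3.12640314e-04 -1.52743246e-03 -9.99998785e-01]] [-0.02100965  0.79829638 -0.38261204] -0.0187 0.0
scene [[-0.708, 0.446, -0.547, 1.093], [0.706, 0.466, -0.533, 0.506], [0.017, -0.764, -0.645, 0.683], [0.0, 0.0, 0.0, 1.0]]
crate_a 0.79 [206. 168.  62.  36.] [[0.521, -0.368, 0.039], [0.588, -0.285, 0.065], [0.631, -0.239, 0.101]]
crate_a 0.77 [283. 218.  70.  43.] [[0.513, -0.061, 0.039], [0.579, 0.02, 0.064], [0.622, 0.067, 0.099]]
crate_a 0.59 [369. 231.  26.  15.] [[0.384, 0.132, 0.0], [0.398, 0.157, 0.017], [0.422, 0.196, 0.02]]
cap_a 0.91 [279. 192.  24.  24.] [[0.546, -0.02, 0.115], [0.575, 0.011, 0.141], [0.593, 0.028, 0.143]]
cap_a 0.65 [250. 158.  17.  20.] [[0.394, -0.327, 0.001], [0.422, -0.296, 0.026], [0.44, -0.278, 0.03]]
cap_a 0.64 [203. 145.  14.  19.] [[0.433, -0.463, 0.0], [0.581, -0.293, 0.138], [0.602, -0.278, 0.144]]
ink_bottle 0.87 [281. 267.  18.  37.] [[0.679, 0.111, 0.006], [0.696, 0.126, 0.055], [0.705, 0.135, 0.099]]
ink
[... 2862 characters left out ...]
481, -0.004, 0.04]]
roller_lane 0.79 [323. 221. 297.  77.] [[0.495, -0.402, 0.001], [0.559, -0.06, 0.034], [0.629, 0.251, 0.092]]
tip bay_home 0.86 [211.  220.2] [0.572 0.186 0.005]
tip bay_home 0.73 [308.  223.8] [ 0.555 -0.051  0.041]
tip bay_home 0.27 [237.4 170.6] [0.679 0.117 0.076]
tip jar_a 0.77 [424.1 204.2] [ 0.576 -0.299  0.144]
tip jar_a 0.74 [288.6 212. ] [0.562 0.    0.142]
tip jar_a 0.43 [308.6 222.3] [ 0.557 -0.05   0.042]
tip jar_a 0.17 [410.2 213.6] [ 0.567 -0.283  0.087]
tip cap_a 0.9 [288.5 214.9] [0.558 0.    0.143]
tip cap_a 0.77 [413.  285.1] [ 0.406 -0.294  0.031]
tip crate_a 0.6 [292.5 218.5] [ 0.549 -0.008  0.143]
tip crate_a 0.58 [414.2 214.6] [ 0.559 -0.284  0.116]
```

```bash
python3 -c "
import cv2,numpy as np
print(1)"
```

```text
1
```

View pics/top0.png

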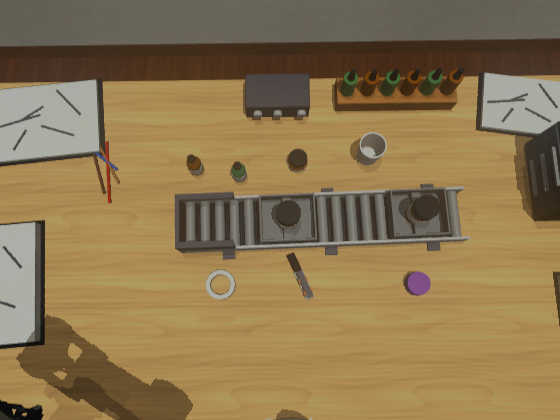

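View pics/scene0.png

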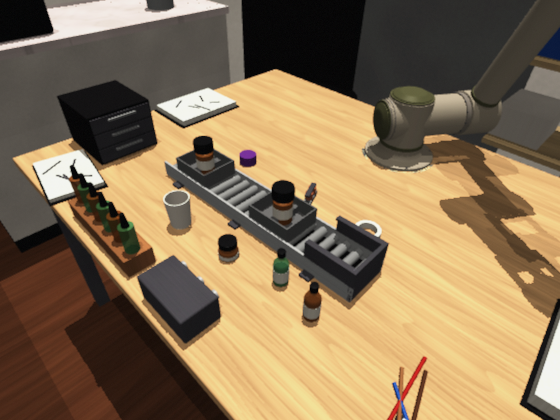

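```bash
python3 - <<'E'
from h import *
im=imaging.get_image("top");P=cloud(im);x,y,z=P[...,0],P[...,1],P[...,2]
np.set_printoptions(suppress=True,precision=4)
def R(n,m):
    u,v=x[m],y[m]; print(n,m.sum(),u.min().round(3),u.max().round(3),v.min().round(3),v.max().round(3),np.median(u).round(4),np.median(v).round(4))
# caps
for y0 in(0,-.304):
    m=(z>.138)&(z<.15)&(abs(y-y0)<.05)&(abs(x-.565)<.06); pts=np.c_[x[m],y[m]].astype(np.float32);print(cv2.minEnclosingCircle(pts),pts.mean(0),np.median(z[m]))
    m=(z>.074)&(z<.092)&(abs(y-y0)<.09)&(abs(x-.565)<.075);R("rim",m)
    print(cv2.minAreaRect(np.c_[x[m],y[m]].astype(np.float32)*1000))
# lane rails: z~.047 
m=(z>.043)&(z<.051)&(y<.13)&(y>-.43)&(x>.45)&(x<.66)
for s in(-1,1):
    k=m&(s*(x-.562)>.05); p=np.polyfit(y[k],x[k],1);r=x[k]-np.polyval(p,y[k]);k2=np.where(k)[0][abs(r)<.006];print("rail",p,k.sum(),r.std())
m=(z>.082)&(z<.097)&(y>.1)&(y<.35)&(x>.47)&(x<.66);R("bay",m)
print(cv2.minAreaRect(np.c_[x[m],y[m]].astype(np.float32)*1000))
g=np.stack([x[m],y[m]],-1)*1000
H,a,b=np.histogram2d(g[:,0],g[:,1],bins=[np.arange(480,660,6),np.arange(100,290,6)]);
for r,q in zip(H,a): print(int(q),"".join("#" if c else "." for c in r))
E
```

```text
((0.5639217495918274, 2.7765936465584673e-05), 0.027651146054267883) [0.5634 0.0001] 0.1428085395280534
rim 445 0.507 0.62 -0.066 0.065 0.5573 -0.001
((563.839599609375, -0.2026519775390625), (111.41972351074219, 130.1193389892578), 1.6103700399398804)
((0.5715731978416443, -0.30718502402305603), 0.02838505618274212) [ 0.5722 -0.3066] 0.14288407878865717
rim 556 0.515 0.63 -0.375 -0.24 0.5702 -0.2995
((573.1948852539062, -307.0088195800781), (111.85710906982422, 132.3265380859375), 1.638440489768982)
rail [-0.0235  0.5038] 476 0.0021433022026998995
rail [-0.0229  0.6228] 406 0.00522843176673397
bay 990 0.493 0.623 0.125 0.261 0.5505 0.211
((558.433349609375, 192.60862731933594), (128.4571075439453, 133.404052734375), 1.3906723260879517)
480 ...............................
486 ...............................
492 ....#######################....
498 ....#######################....
504 ....#######################....
510 .........#..#...........###....
516 ........................###....
522 ........................###....
528 ........................###....
534 ........................###....
540 ........................###....
546 ........................###....
552 ........................###....
558 ........................###....
564 .........................##....
570 .........................##....
576 .........................##....
582 ........................###....
588 .........................##....
594 .........................##....
600 .......................####....
606 ....#######################....
612 ....#######################....
618 ....#######################....
624 ...............................
630 ...............................
636 ...............................
642 ...............................
648 ...............................
```

The top view shows the front crate with its black cap at pixel (288, 212), world (0.564, 0.000). The waiting crate's cap is at (426, 208), world (0.572, -0.307). The bay is at the left, columns 177–235, with its end wall's inner face at about y = 0.244. The purple decoy is at (418, 285). In the scene view the same bay is at (345, 255), and the front jar stands at (283, 200) with the bottles beyond it. The lane's yaw is about 1.45°. I'll go behind the front crate with the fingers shut.

Emit:
{"api": "jog_arm", "payload": {"plan": "0 0 0 -2.8 -2.18 0 255; 0 0 0 -2.8 -2.18 0 255; 0 0 0 -2.8 -2.18 0 255; 0 0 0 -2.8 -2.18 0 255; 0 0 0 -2.8 -2.18 0 255; 0 0 0 -2.8 -2.18 0 255; 0 0 0 -2.8 -2.18 0 255; 0 0 0 -2.8 -2.18 0 255; 0 0 0 -2.8 -2.18 0 255; 0 0 0 -2.8 -2.18 0 255"}}

```text
time_s: 2.28
position: [0.3789, 0.2117, 0.2315]
tool_rot: [[-0.937, 0.349, 0.0], [0.349, 0.937, 0.0], [-0.0, 0.0, -1.0]]
ft_force: [1.2, 1.6, 0.3]
grip_width: 0.0001
gripper_force: 0.0
```

Emit:
{"api": "jog_arm", "payload": {"plan": "0 0 0 -2.8 -2.18 0 255; 0 0 0 -2.8 -2.18 0 255; 0 0 0 -2.8 -2.18 0 255; 0 0 0 -2.8 -2.18 0 255; 0 0 0 -2.8 -2.18 0 255; 0 0 0 -2.8 -2.18 0 255; 0 0 0 -2.8 -2.18 0 255; 0 0 0 -2.8 -2.18 0 255; 0 0 0 -2.8 -2.18 0 255; 0 0 0 -2.8 -2.18 0 255"}}

```text
time_s: 3.12
position: [0.5652, -0.0905, 0.2313]
tool_rot: [[-0.937, 0.349, 0.0], [0.349, 0.937, 0.0], [-0.0, 0.0, -1.0]]
ft_force: [-0.6, 0.8, 0.2]
grip_width: 0.0001
gripper_force: 0.0
```

Emit:
{"api": "jog_arm", "payload": {"plan": "0 0 6.8 0 0 0 255; 0 0 6.8 0 0 0 255; 0 0 6.8 0 0 0 255; 0 0 6.8 0 0 0 255; 0 0 6.8 0 0 0 255; 0 0 6.8 0 0 0 255; 0 0 6.8 0 0 0 255; 0 0 6.8 0 0 0 255; 0 0 6.8 0 0 0 255; 0 0 6.8 0 0 0 255"}}

```text
time_s: 3.95
position: [0.5645, -0.0888, 0.2313]
tool_rot: [[-0.021, 1.0, -0.0], [1.0, 0.021, 0.0], [0.0, -0.0, -1.0]]
ft_force: [0.8, -1.2, 0.9]
grip_width: 0.0006
gripper_force: 0.0
```

Emit:
{"api": "jog_arm", "payload": {"plan": "0 0 0 0 0 3.5 255; 0 0 0 0 0 3.5 255; 0 0 0 0 0 3.5 255; 0 0 0 0 0 3.5 255; 0 0 0 0 0 2.5 255; 0 0 0 0 0 0 255; 0 0 0 0.5 0 0 255; 0 0 0 0.5 0 0 255; 0 0 0 0.5 0 0 255; 0 0 0 0.5 0 0 255"}}

```text
time_s: 4.78
position: [0.5649, -0.0685, 0.0682]
tool_rot: [[-0.027, 1.0, 0.003], [1.0, 0.027, -0.001], [-0.001, 0.003, -1.0]]
ft_force: [0.5, -1.0, 1.2]
grip_width: 0.0005
gripper_force: 0.5
```

Emit:
{"api": "jog_arm", "payload": {"plan": "0 0 0 0.7 0 0 255; 0 0 0 0.8 0 0 255; 0 0 0 0.8 0 0 255; 0 0 0 0.8 0 0 255; 0 0 0 0.8 0 0 255; 0 0 0 0.8 0 0 255; 0 0 0 0.8 0 0 255; 0 0 0 0.8 0 0 255; 0 0 0 0.8 0 0 255; 0 0 0 0.8 0 0 255"}}

```text
time_s: 5.62
position: [0.5617, 0.011, 0.0663]
tool_rot: [[-0.027, 1.0, -0.0], [1.0, 0.027, 0.0], [0.0, -0.0, -1.0]]
ft_force: [-0.1, -0.7, 0.8]
grip_width: 0.0004
gripper_force: 0.6
```

Emit:
{"api": "jog_arm", "payload": {"plan": "0 0 0 0.8 0 0 255; 0 0 0 0.8 0 0 255; 0 0 0 0.8 0 0 255; 0 0 0 0.8 0 0 255; 0 0 0 0.8 0 0 255; 0 0 0 0.8 0 0 255; 0 0 0 0.8 0 0 255; 0 0 0 0.6 0 0 255; 0 0 0 0.5 0 0 255; 0 0 0 0.4 0 0 255"}}

```text
time_s: 6.45
position: [0.5598, 0.0818, 0.0663]
tool_rot: [[-0.027, 1.0, -0.0], [1.0, 0.027, 0.0], [0.0, -0.0, -1.0]]
ft_force: [-1.2, -1.3, 0.3]
grip_width: 0.0
gripper_force: 0.5
```

```bash
python3 - <<'E'
from h import *
im=imaging.get_image("top");P=cloud(im);x,y,z=P[...,0],P[...,1],P[...,2]
save(im,"top1.png");print(env.observe()["position"],env.observe()["ft_force"])
for r in models.outline_of("top","cap_a"):
    p=P[r["region"]];print(r["confidence"],np.nanmedian(p,0))
E
```

```text
[0.55985163 0.08223898 0.06629788] [-0.34127977  1.07632192  0.43343259]
0.95 [ 0.41027257 -0.30410104  0.0288736 ]
0.72 [ 0.56984946 -0.3032125   0.14249262]
0.39 [0.56058068 0.17856706 0.1423314 ]
```

Emit:
{"api": "jog_arm", "payload": {"plan": "0 0 0 0.3 0 0 255; 0 0 0 0.3 0 0 255; 0 0 0 0.3 0 0 255; 0 0 0 0.3 0 0 255; 0 0 0 0.2 0 0 255; 0 0 0 0.2 0 0 255"}}

```text
time_s: 7.05
position: [0.5596, 0.0973, 0.0664]
tool_rot: [[-0.027, 1.0, 0.0], [1.0, 0.027, -0.0], [-0.0, 0.0, -1.0]]
ft_force: [0.6, -0.7, -0.3]
grip_width: 0.0002
gripper_force: 0.4
```

Emit:
{"api": "jog_arm", "payload": {"plan": "0 0 0 0.2 0 0 255; 0 0 0 0.2 0 0 255; 0 0 0 0.2 0 0 255"}}

```text
time_s: 7.3
position: [0.5594, 0.1033, 0.0664]
tool_rot: [[-0.027, 1.0, 0.0], [1.0, 0.027, -0.0], [-0.0, 0.0, -1.0]]
ft_force: [1.4, -0.4, 1.1]
grip_width: 0.0
gripper_force: 0.4
```

Emit:
{"api": "jog_arm", "payload": {"plan": "0 0 0 0.1 0 0 255; 0 0 0 0.1 0 0 255"}}

```text
time_s: 7.47
position: [0.5593, 0.1053, 0.0663]
tool_rot: [[-0.027, 1.0, 0.0], [1.0, 0.027, -0.0], [-0.0, 0.0, -1.0]]
ft_force: [0.8, -0.5, -0.0]
grip_width: 0.0002
gripper_force: 0.4
```

```bash
python3 - <<'E'
from h import *
im=imaging.get_image("scene");cv2.imwrite("pics/s2.png",cv2.resize(im["pixels"][130:330,200:450,::-1],(750,600),interpolation=cv2.INTER_CUBIC))
P=cloud(im);r=models.outline_of("scene","cap_a")
for q in r: print(q["confidence"],np.nanpercentile(P[q["region"]],[3,50,97],axis=0).round(3).tolist())
E
```

```text
0.82 [[0.536, 0.158, 0.113], [0.57, 0.187, 0.141], [0.587, 0.208, 0.143]]
0.64 [[0.478, -0.454, -0.001], [0.582, -0.295, 0.137], [0.601, -0.278, 0.144]]
0.59 [[0.395, -0.323, 0.003], [0.424, -0.296, 0.026], [0.44, -0.279, 0.031]]
0.42 [[0.704, -0.043, 0.008], [0.728, -0.017, 0.041], [0.744, -0.004, 0.051]]
```

View pics/s2.png

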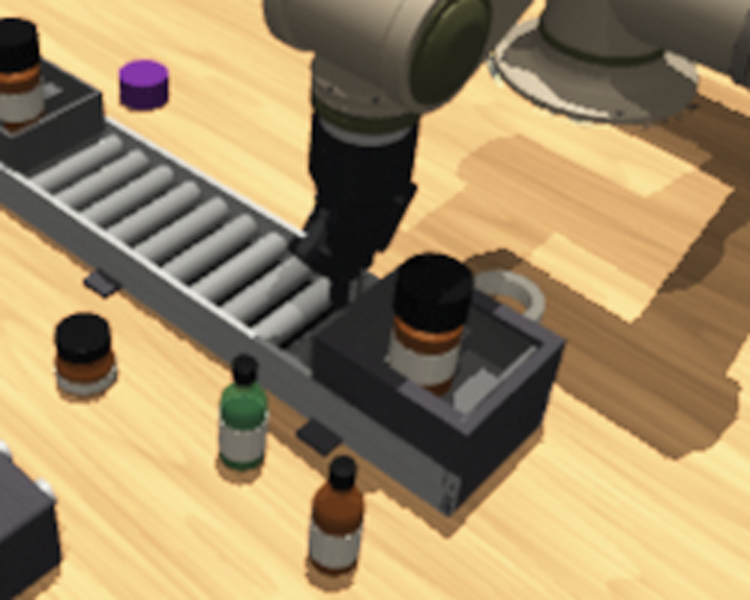

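The picture shows the crate nearly in the bay, with the cap at crop pixel (433, 290), world y ≈ 0.178. I'll push on gently until I feel the wall.

Emit:
{"api": "jog_arm", "payload": {"plan": "0 0 0 0.1 0 0 255; 0 0 0 0.1 0 0 255; 0 0 0 0.1 0 0 255"}}

```text
time_s: 7.82
position: [0.5591, 0.1082, 0.0663]
tool_rot: [[-0.027, 1.0, -0.0], [1.0, 0.027, -0.0], [-0.0, -0.0, -1.0]]
ft_force: [-1.5, -0.7, 0.7]
grip_width: -0.0001
gripper_force: 0.4
```

Emit:
{"api": "jog_arm", "payload": {"plan": "0 0 0 0.1 0 0 255; 0 0 0 0.1 0 0 255"}}

```text
time_s: 7.98
position: [0.559, 0.1099, 0.0663]
tool_rot: [[-0.027, 1.0, -0.0], [1.0, 0.027, -0.001], [-0.001, -0.0, -1.0]]
ft_force: [-0.9, -7.8, 0.2]
grip_width: -0.0003
gripper_force: 4.2
```

Emit:
{"api": "jog_arm", "payload": {"plan": "0 0 0 0.1 0 0 255; 0 0 0 0 0 0 255"}}

```text
time_s: 8.15
position: [0.559, 0.1099, 0.0663]
tool_rot: [[-0.027, 1.0, -0.001], [1.0, 0.027, -0.003], [-0.003, -0.001, -1.0]]
ft_force: [-1.9, -8.4, 0.2]
grip_width: 0.0
gripper_force: 4.3
```

The crate is firmly against the wall: 8 N, and TCP y = 0.110 puts the origin at 0.186, matching bay_home. I'll back off, rise, open the fingers and measure the cap.

Emit:
{"api": "jog_arm", "payload": {"plan": "0 0 0 -0.5 0 0 255; 0 0 0 -1.5 0 0 255; 0 0 0 -1 0 -2 255; 0 0 0 0 0 -4 255; 0 0 0 0 0 -4 255; 0 0 0 0 0 -4 255; 0 0 0 -3 0 0 0; 0 0 0 -4 0 0 0; 0 0 0 -4 0 0 0; 0 0 0 0 0 0 0"}}

```text
time_s: 8.98
position: [0.5632, -0.0345, 0.2063]
tool_rot: [[-0.022, 1.0, 0.001], [1.0, 0.022, -0.002], [-0.002, 0.001, -1.0]]
ft_force: [0.4, 0.5, 0.5]
grip_width: 0.0484
gripper_force: 0.0
```

```bash
cat > cap.py <<'E'
from h import *
im=imaging.get_image("top");P=cloud(im);x,y,z=P[...,0],P[...,1],P[...,2]
print(env.observe()["position"])
for y0 in(.186,-.305):
    m=(z>.138)&(z<.15)&(abs(y-y0)<.04)&(abs(x-.565)<.05); pts=np.c_[x[m],y[m]].astype(np.float32);print(m.sum(),cv2.minEnclosingCircle(pts),pts.mean(0))
    m=(z>.074)&(z<.088)&(abs(y-y0)<.08)&(abs(x-.562)<.06);print(y[m].min(),y[m].max())
E
python3 - <<'E'
from cap import *
im=imaging.get_image("scene");save(im,"s3.png")
P=cloud(im);m=(P[...,2]>.138)&(P[...,2]<.15)&(abs(P[...,1]-.185)<.05)&(abs(P[...,0]-.56)<.06);q=P[m][:,:2].astype(np.float32);print(len(q),cv2.minEnclosingCircle(q),q.mean(0))
cv2.imwrite("pics/s3.png",cv2.resize(im["pixels"][170:300,290:420,::-1],(600,600),interpolation=cv2.INTER_CUBIC))
E
```

```text
[ 0.5630139  -0.03173593  0.20623634]
473 ((0.558155357837677, 0.18388187885284424), 0.02798384241759777) [0.5578274 0.1840913]
0.11856414987273459 0.2605536369618883
481 ((0.5725850462913513, -0.3066052198410034), 0.028229109942913055) [ 0.57221305 -0.3063698 ]
-0.37386744103274616 -0.2402115116936453
371 ((0.5600945949554443, 0.18652282655239105), 0.028638014569878578) [0.562448   0.18697152]
```

View pics/s3.png

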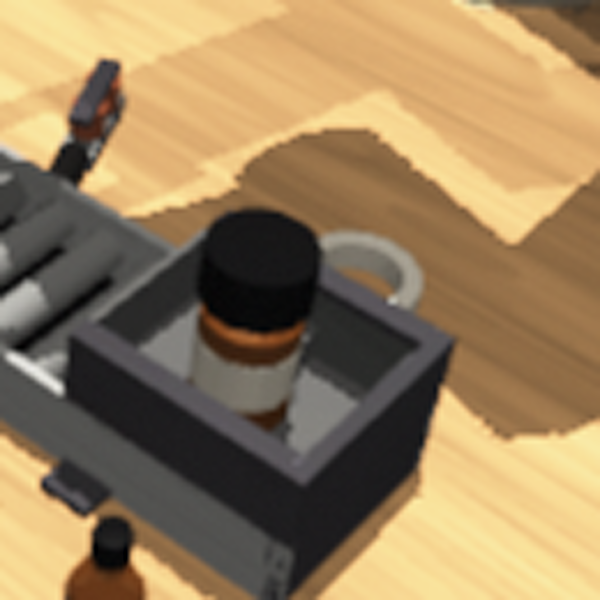

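The crate is now under the bay lips against the end wall, and the cap at crop (260, 270) is at about (0.559, 0.1855). The waiting crate hasn't moved. I'll go over the cap.

Emit:
{"api": "jog_arm", "payload": {"plan": "0 0 0 3 0 0 0; 0 0 0 3.6 0 0 0; 0 0 0 3.6 0.1 0 0; 0 0 0 3.6 0.1 0 0; 0 0 0 3.6 0 0 0; 0 0 0 3 0 0 0; 0 0 0 1 0 0 0; 0 0 0 0 0 0 0; 0 0 0 0 0 0 0; 0 0 0 0 0 0 0"}}

```text
time_s: 9.92
position: [0.5591, 0.1844, 0.2063]
tool_rot: [[-0.027, 1.0, -0.0], [1.0, 0.027, -0.0], [-0.0, -0.0, -1.0]]
ft_force: [-0.4, -0.8, -0.3]
grip_width: 0.0855
gripper_force: 0.0
```

Emit:
{"api": "jog_arm", "payload": {"plan": "0 0 0 0.1 0 2 0; 0 0 0 0 0 2.5 0; 0 0 0 0 0 2 0; 0 0 0 0 0 1.5 0; 0 0 0 0 0 1 0; 0 0 0 0 0 0.7 0; 0 0 0 0 0 0 0"}}

```text
time_s: 10.5
position: [0.5589, 0.1853, 0.1084]
tool_rot: [[-0.026, 1.0, -0.002], [1.0, 0.026, -0.0], [-0.0, -0.002, -1.0]]
ft_force: [-0.6, -0.1, 0.4]
grip_width: 0.0855
gripper_force: 0.0
```

Emit:
{"api": "jog_arm", "payload": {"plan": "0 0 0 0 0 0 150; 0 0 0 0 0 0 150; 0 0 0 0 0 0 150; 0 0 0 0 0 0 150; 0 0 0 0 0 0 150; 0 0 0 0 0 0 150; 0 0 0 0 0 0 150; 0 0 0 0 0 0 150; 0 0 0 0 0 0 150", "grip_force": 30}}

```text
time_s: 11.25
position: [0.5594, 0.1861, 0.1104]
tool_rot: [[-0.027, 1.0, 0.002], [1.0, 0.027, -0.0], [-0.0, 0.002, -1.0]]
ft_force: [-1.9, -1.6, 5.8]
grip_width: 0.0537
gripper_force: 32.1
```

```bash
python3 -c "
from h import *
s=env.observe();print(s['q'],s['wrist_torque'],s['ft_force'],s['grip_width'],s['gripper_force'])"
```

```text
[ 6.91417708e+00  3.19088567e+01  7.83572211e+01 -1.76488913e-02
  6.96394705e+01  5.35443436e+00] [-0.23715945  0.32205659 -0.05328836] [-1.94322074 -1.57025201  5.84612229] 0.05371664391472535 32.11092414530867
```

Gripped at 53.7 mm. I'll ease the downward press, then try counter-clockwise from above (tool rz negative).

Emit:
{"api": "jog_arm", "payload": {"plan": "0 0 0 0 0 -0.1 150; 0 0 0 0 0 -0.05 150; 0 0 -3 0 0 0 150; 0 0 -3 0 0 0 150; 0 0 -3 0 0 0 150; 0 0 0 0 0 0 150"}}

```text
time_s: 11.75
position: [0.559, 0.1862, 0.1107]
tool_rot: [[-0.185, 0.983, -0.0], [0.983, 0.185, 0.0], [0.0, -0.0, -1.0]]
ft_force: [-0.4, -0.9, 0.0]
grip_width: 0.0532
gripper_force: 31.6
```

```bash
cat > st.py <<'E'
from h import *
s=env.observe();R=s['tool_rot'];print(s['position'],np.degrees(np.arctan2(R[1,1],R[0,1])),s['wrist_torque'],s['ft_force'],s['grip_width'],s['gripper_force'],s['q'][5])
E
python3 st.py
```

```text
[0.55904385 0.18622798 0.11073464] 10.663196078605992 [-0.00381402  0.03351455  0.02648016] [-0.3838864  -0.92793418  0.01985385] 0.05315866039091411 31.619225284703134 -3.7462288051879704
```

Emit:
{"api": "jog_arm", "payload": {"plan": "0 0 -3 0 0 0 150; 0 0 -3 0 0 0 150; 0 0 0 0 0 0 150"}}

```text
time_s: 12.0
position: [0.559, 0.1862, 0.1107]
tool_rot: [[-0.285, 0.958, -0.0], [0.958, 0.285, 0.0], [0.0, -0.0, -1.0]]
ft_force: [0.2, -0.3, 0.0]
grip_width: 0.0533
gripper_force: 31.6
```

```bash
python3 st.py
```

```text
[0.55903851 0.18621391 0.11074297] 16.575490187985668 [ 0.00125307 -0.00533207  0.06497304] [ 0.20329421 -0.25713616  0.00493818] 0.053267519292087624 31.621309942711378 -9.65793889753802
```

Emit:
{"api": "jog_arm", "payload": {"plan": "0 0 -3 0 0 0 150; 0 0 0 0 0 0 150"}}

```text
time_s: 12.17
position: [0.559, 0.1862, 0.1108]
tool_rot: [[-0.334, 0.943, -0.0], [0.943, 0.334, 0.0], [0.0, -0.0, -1.0]]
ft_force: [-0.2, 0.7, -1.0]
grip_width: 0.0537
gripper_force: 31.6
```

```bash
python3 st.py
```

```text
[0.55902156 0.18619959 0.11075017] 19.5150743498035 [ 0.02176194 -0.00499738  0.03008152] [-0.23076843  0.67523586 -0.99032075] 0.0536620282755293 31.623440065777686 -12.597663839236379
```

Emit:
{"api": "jog_arm", "payload": {"plan": "0 0 -3 0 0 0 150; 0 0 0 0 0 0 150"}}

```text
time_s: 12.33
position: [0.559, 0.1862, 0.1107]
tool_rot: [[-0.383, 0.924, -0.0], [0.924, 0.383, -0.0], [0.0, -0.0, -1.0]]
ft_force: [-0.3, -1.2, 0.2]
grip_width: 0.0538
gripper_force: 31.6
```

```bash
python3 st.py
```

```text
[0.55899121 0.1861974  0.1107469 ] 22.492487818358494 [-0.00377689  0.02987107 -0.0084145 ] [-0.29465694 -1.23116384  0.20368407] 0.05383587697097981 31.6334591478153 -15.572513352067606
```

No stop at 21° (over 0.3 rad), so this is the loosening direction. I'll carry on.

Emit:
{"api": "jog_arm", "payload": {"plan": "0 0 -4 0 0 0 150; 0 0 -4 0 0 0 150; 0 0 -4 0 0 0 150; 0 0 -4 0 0 0 150; 0 0 -4 0 0 0 150; 0 0 -4 0 0 0 150; 0 0 -4 0 0 0 150; 0 0 -4 0 0 0 150; 0 0 -4 0 0 0 150; 0 0 0 0 0 0 150"}}

```text
time_s: 13.17
position: [0.559, 0.1862, 0.1108]
tool_rot: [[-0.853, 0.522, -0.0], [0.522, 0.853, -0.0], [0.0, -0.0, -1.0]]
ft_force: [0.1, -0.3, 0.0]
grip_width: 0.0535
gripper_force: 31.6
```

```bash
python3 st.py
```

```text
[0.55898596 0.18615144 0.1107777 ] 58.507986024706994 [-0.04650915  0.01399941 -0.02877247] [ 0.10822232 -0.30539563  0.02312137] 0.05349819327274555 31.635470307883224 -51.590442448732304
```

Emit:
{"api": "jog_arm", "payload": {"plan": "0 0 -3 0 0 0 150; 0 0 -3 0 0 0 150; 0 0 0 0 0 0 150"}}

```text
time_s: 13.42
position: [0.559, 0.1861, 0.1108]
tool_rot: [[-0.902, 0.432, -0.0], [0.432, 0.902, -0.0], [0.0, -0.0, -1.0]]
ft_force: [-0.5, -1.3, 0.6]
grip_width: 0.0534
gripper_force: 31.6
```

```bash
python3 st.py
```

```text
[0.55900672 0.18612803 0.11078834] 64.413502566002 [-0.10007693  0.04070725  0.01776803] [-0.46093981 -1.31710495  0.56370094] 0.053432118399317746 31.642964082384424 -57.49808751587322
```

Turned 63° (1.10 rad) without a stop. I'll test the lift gently.

Emit:
{"api": "jog_arm", "payload": {"plan": "0 0 0 0 0 -0.1 150; 0 0 0 0 0 -0.1 150; 0 0 0 0 0 -0.1 150; 0 0 0 0 0 -0.1 150; 0 0 0 0 0 0 150"}}

```text
time_s: 13.83
position: [0.559, 0.1861, 0.115]
tool_rot: [[-0.903, 0.43, -0.0], [0.43, 0.903, -0.0], [-0.0, -0.0, -1.0]]
ft_force: [-0.8, -0.8, 0.1]
grip_width: 0.0537
gripper_force: 31.7
```

```bash
python3 st.py
```

```text
[0.55902171 0.18613113 0.11501209] 64.50672052020647 [-0.1414878   0.16535105 -0.02675501] [-0.79085838 -0.81351362  0.09487026] 0.053705914384161314 31.734259410368395 -57.590841050461826
```

Free at 4 mm of lift with no pull. I'll lift the rest of the way, to 8 cm in all.

Emit:
{"api": "jog_arm", "payload": {"plan": "0 0 0 0 0 -0.4 150; 0 0 0 0 0 -0.8 150; 0 0 0 0 0 -1 150; 0 0 0 0 0 -1 150; 0 0 0 0 0 -1 150; 0 0 0 0 0 -1 150; 0 0 0 0 0 -1 150; 0 0 0 0 0 -0.8 150; 0 0 0 0 0 -0.4 150; 0 0 0 0 0 -0.1 150"}}

```text
time_s: 14.67
position: [0.5593, 0.1862, 0.1908]
tool_rot: [[-0.903, 0.43, 0.001], [0.43, 0.903, 0.0], [-0.001, 0.001, -1.0]]
ft_force: [0.3, -0.3, -0.2]
grip_width: 0.0534
gripper_force: 31.7
```

Emit:
{"api": "jog_arm", "payload": {"plan": "0 0 0 0 0 0 150; 0 0 0 0 0 0 150; 0 0 0 0 0 0 150; 0 0 0 0 0 0 150"}}

```text
time_s: 15.0
position: [0.5589, 0.1861, 0.1893]
tool_rot: [[-0.903, 0.43, -0.001], [0.43, 0.903, -0.0], [0.001, -0.0, -1.0]]
ft_force: [-0.2, 0.9, -0.6]
grip_width: 0.0533
gripper_force: 31.7
```

```bash
python3 st.py; python3 - <<'E'
from h import *
im=imaging.get_image("scene");cv2.imwrite("pics/s4.png",cv2.resize(im["pixels"][100:340,170:450,::-1],(700,600),interpolation=cv2.INTER_CUBIC))
P=cloud(im)
for q in models.outline_of("scene","cap_a"): print(round(q["confidence"],2),np.round(q["bbox"]),np.nanpercentile(P[q["region"]],[3,50,97],axis=0).round(3).tolist())
E
```

```text
[0.55891453 0.18614374 0.18933987] 64.5545800289198 [-0.03879401  0.03039488  0.01220753] [-0.1688658   0.93166174 -0.64086485] 0.05326385652112496 31.718487053731224 -57.64058954580329
0.93 [349. 204.  26.  27.] [[0.551, 0.164, 0.193], [0.583, 0.185, 0.219], [0.589, 0.204, 0.222]]
0.58 [202. 146.  16.  21.] [[0.555, -0.327, 0.112], [0.582, -0.292, 0.138], [0.601, -0.279, 0.144]]
0.52 [248. 158.  20.  14.] [[0.395, -0.325, 0.005], [0.423, -0.296, 0.026], [0.441, -0.279, 0.031]]
```

View pics/s4.png

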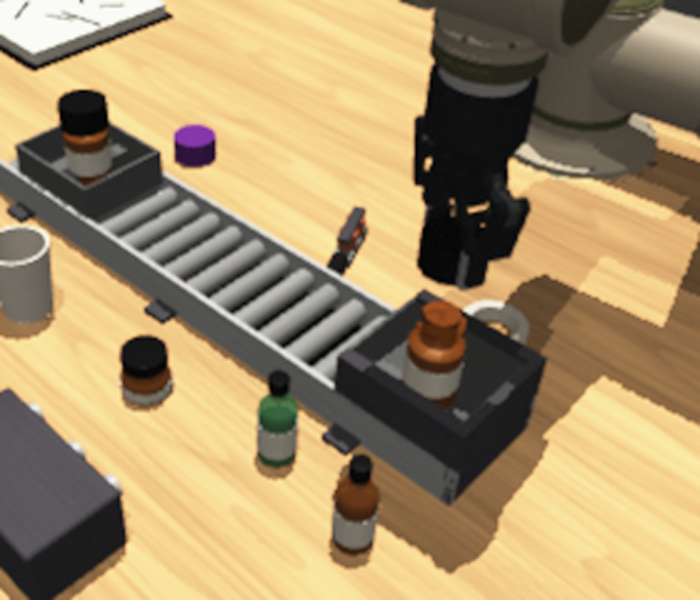

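The cap is in the gripper at crop (452, 258), level, with its lower edge at z ≈ 0.193, which is 8 cm up. The open jar is below it at (438, 350) and its crate is still in the bay. The waiting crate and the bystanders haven't moved.

```bash
python3 -c "
from rig import job
print(job.close_job())"
```

```text
the job is handed in; nothing more can be done
None
```

The job is handed in (no verdict was shown): the front crate is home against the bay wall, and its cap, which loosened counter-clockwise, is held level about 8 cm above the open jar; the waiting crate, its jar and the bystanders look unmoved.

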